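Clamp the sample canister and hold the tumbler's index plunger out

TASK

Make the canister tumbler ready to be turned: first slide the clamp's moving jaw shut on the steel canister until both jaws bear firmly on it, and leave it clamped. Then pull the black knob of the index plunger straight out to its stop, so that the pin is clear of its hole in the index disc, and finish while holding it there, because it springs back: I will swing the cradle round myself, so leave the cradle level, and do not disturb the other things on the bench.

Things in the scene. Friction and masses are not known exactly. Their poses are not given: they have to be found in the camera images.
- tumbler: Bench tumbler for pellet samples: cream bed 220 x 460 mm, drive housing (202 mm high) at its -y end, bearing pillar (90 x 18 mm, 201 mm high, y 0.1325 to 0.1505) at its +y end. Fixed. Origin on the bench under the cradle; z up; y along the cradle's axle (130 mm up) from housing to pillar: the jaw shuts towards its -y, the plunger pulls out towards its +y.
- canister: Closed steel sample canister, upright, 60 mm diameter (lid 62 mm), 85 mm high, 0.35 kg or so. Origin at the centre of its underside. It stands loose on the cradle's platform (85 mm above the bench), between the two jaws, up to 12 mm short of the fixed jaw; the jaw can push it along.
- fixed_jaw: Fixed jaw of the clamp on the cradle, on the housing side of the canister: a shallow steel V facing the tumbler's +y, 48 mm high. Origin on the platform, where the axis of a canister seated in the V stands.
- jaw_handle: Black upright handle of the moving jaw, gripped from above: 24 mm along the tumbler's x, 14 mm along its y, from 34 mm below the origin to 20 mm above. Origin about 165 mm above the bench, a good place for the TCP. The jaw block below (74 mm along x) tops out 31 mm below the origin; the canister's lid 5 mm above it.
- jaw (a joint): Travel of the moving jaw along its guide bars, m: 0 fully open, growing as it shuts towards the tumbler's -y; about 0.050 when both jaws bear on the canister (0.065 end stop). It drags with about 8 N of friction and stays where it is left, self-locking, still gripping what it was pushed against.
- pull_knob: Black round knob of the index plunger, outside the pillar, axis along the tumbler's y, 175 mm above the bench: barrel 25 mm diameter, 23 mm long, with a 31 mm flange 5 mm thick at the outer end. Origin on the axis, mid-barrel, at tumbler y = 0.1895 when the pin is home. Free air round and below; grip it from above across its sides (along the tumbler's x).
- plunger (a joint): Pull of the index plunger, m: 0 with the 8 mm pin home in the disc, 0.012 pulled out to its stop (the pin is clear of the hole from 0.008). The spring pulls it home: about 7 N at 0 and 15 N at the stop.
- cradle (a joint): Angle of the cradle about its axle, rad: 0 level as locked by the pin. Once the pin is out it can turn, against a little bearing friction.
- spare_can: Bystander: a second canister like the first, standing on the bench. Origin under its centre.
- sieve: Bystander: round hand sieve, 150 mm across, 38 mm high, on the bench beyond the knob. Origin under its centre.
- bowl: Bystander: steel bowl, 100 mm across, 40 mm high, on the bench on the robot's side of the tumbler. Origin under its centre.

How it is judged (in metres and radians):
On the way, in this order (a step that is already met when the one before it is completed fails the run):
1. the moving jaw is shut on the canister: it is pressed into the fixed jaw with more than 4 N (contact force between fixed_jaw and canister above 4 N), for 0.2 s.
2. the index plunger is pulled out to its stop (value of joint plunger above 0.01 m), for 0.3 s.
At the end, for the whole second after the job is handed in: The fingers hold the plunger at its stop (more than 10 of its 12 mm), while the canister stands upright, seated in the fixed jaw within 4 mm and still gripped there with more than 1 N, and the cradle is level within 0.12 rad (value of joint plunger above 0.01 m and contact force between the fingers and pull_knob above 3 N and contact force between fixed_jaw and canister above 1 N and horizontal distance between canister and fixed_jaw below 0.004 m and angle between canister's own z axis and vertical below 0.1 rad and value of joint cradle between -0.12 and 0.12 rad); the arm keeps its last pose, push and grip.
It fails at once if the plunger is pulled clear before the canister is clamped (value of joint plunger above 0.008 m and contact force between fixed_jaw and canister below 0.3 N).
It fails at once if a bystander is disturbed (distance of any of spare_can, sieve, bowl from where it was at the start of the episode above 0.02 m).
It also fails if it takes over 43 s, if anything falls off the work surface, if the arm or the gripper's body presses on something with over 40 N, if the wrist force passes 120 N, or if a joint passes its speed limit or range.

ROBOT

A 6-joint arm with a two-finger parallel gripper is mounted at the origin on the work surface. World frame = base frame: x ahead of the robot, y to its left, z up, the work surface at z = 0. Lengths are in m, angles in degrees, forces in N, time in s.
With the tool pointing down it reaches from about 0.35 to 0.875 m from the base axis. Payload 4.2 kg.
Tool frame: the origin (TCP) lies between the finger pads, 19 mm behind the fingertips; this is the grasp point; z points along the fingers, y is the line along which they close (so a half turn about z gives the same grasp; the last joint's range is limited). The gripper opens to 87 mm and grips with 3 to 60 N. Pads are 19 mm wide; open, the fingers measure 117 mm over their backs; the gripper's body (75 mm by 190 mm) begins 51 mm behind the grasp point.
Start: joints at [83.915, 22.042, 0.453, 0, -68.411, -14.817], TCP at [0.223, 0.584, 0.241] pointing down, gripper open.
Joint ranges: [-179.83, 179.83], [-69.29, 118.12], [-61.27, 80.66], [-181.25, 117.63], [-171.15, -9.14], [-177.46, 177.46]. Speed limits (degrees/s): [159.86, 159.86, 180, 180, 180, 180].

INTERFACE

Orientations are given as [roll, pitch, yaw] about the fixed x, y, z axes, in that order (R = Rz(yaw) Ry(pitch) Rx(roll)).
In Python, from workcell import env gives the robot as it stands. Calls block until the motion is done:
- env.goto(position, orientation): joint-space move of the TCP to a pose.
- env.move_straight(position, rotation=None, rate=0.15, force_limit=None): straight line of the TCP; rotation=None keeps the orientation; rate is the mean speed in m/s. With force_limit (N) it stops when the force on the tool has changed by that much, and returns True; else False.
- env.set_joints(angles): joint-space move.
- env.gripper_to(opening, grasp_force=None): opening from 0.0 (shut) to 1.0 (fully open); grasp_force is the grip in N (None keeps the last); returns when the fingers have stopped.
- env.dwell(seconds).
- env.inverse_kinematics(position, orientation): joint angles nearest the present ones, or None.
- env.read_state(): the state.
- env.grab_frame(name): name is "scene" or "top" or "wrist"; returns a dict with "image" (480x640x3 uint8, blue, green, red), "fx", "fy", "cx", "cy" (pixels), "position" and "orientation" of the camera in the world. Camera axes: x right, y up, looking along -z (the intrinsics and any distortion apply to the point x, -y, -z); pixel columns grow to the right and rows downward; lengths in m; the calibration is good to about 2 mm. The wrist camera is an equidistant fisheye: a pixel r from the principal point sees the ray r / f radians off the axis. A picture is of the moment at which its call begins. There is no depth.
A pose or a line that the arm cannot do raises env.Unreachable and nothing moves.
- env.close_job(): hands the job in; it is judged then, once.
The state is a dict: "clock": time; "joint_positions": joint angles; "qvel": joint speeds; "joint_torque": joint torques, N m; "position": TCP position; "tool_rot": TCP orientation; "force": force on the tool from outside, world axes, zero at the start; "wrist_torque": the same for the moment, N m; "opening": opening from 0.0 (shut) to 1.0 (fully open); "finger_force": force on a finger pad.
Only numpy, scipy, OpenCV 4.12 (cv2) and the standard library are available. Lean on these libraries where they do the work, as an engineer would, in place of code of your own. Each camera call takes 0.05 s, during which the arm holds its last target. There are 200 camera calls.

## Working session

There is one attempt and no reset: what is moved stays moved. The work goes in short steps, each a Python script; the robot and the scene stay as the last script left them, time stands still between calls to the robot, and variables do not carry over. Pictures are saved under pics/ and viewed, at most 10 in all, crops included, and the job is handed in when it is done.

```bash
mkdir -p pics
cat > h.py <<'E'
import numpy as np, cv2
from scipy.spatial.transform import Rotation as R
from workcell import env
def rot(o): return R.from_euler('xyz',o,degrees=True)
E
python3 - <<'E'
from h import *
import json
for n in ("scene","top","wrist"):
    f=env.grab_frame(n); cv2.imwrite(f"pics/{n}0.png",f["image"])
    f={k:(np.array(v).tolist()) for k,v in f.items() if k!="image"}
    json.dump(f,open(f"{n}0.json","w")); print(n,f)
s=env.read_state(); print(s)
E
```

```text
scene {'fx': 489.12597037961, 'fy': 489.12597037961, 'cx': 320.67185703952504, 'cy': 240.15424381600414, 'position': [1.050180059680215, -0.3484655472619788, 0.8133383594831043], 'orientation': [44.685122252255645, 0.9680406949450162, 48.175442922590335]}
top {'fx': 623.930787408234, 'fy': 623.930787408234, 'cx': 318.2592114011521, 'cy': 234.00405703271926, 'position': [0.3344690515751119, 0.1138898952304052, 1.1226330128695292], 'orientation': [11.198849811903019, -0.3810978772340293, -89.15576092732827]}
wrist {'fx': 371.64829954431775, 'fy': 371.64829954431775, 'cx': 314.71639379374085, 'cy': 242.24724493163558, 'position': [0.29155969851271835, 0.556547644388506, 0.38439088544257355], 'orientation': [-15.62774028722316, -0.11956032440266784, -110.903542354782]}
{'clock': 0.15, 'joint_positions': array([ 8.39163638e+01,  2.20801131e+01,  3.97461259e-01, -1.70375274e-02,
       -6.84110030e+01, -1.48179431e+01]), 'qvel': array([ 0.03201982, -0.12694715,  0.28991586,  0.16926878,  0.06091663,
        0.0695892 ]), 'joint_torque': array([ 3.24351058e-04, -3.91051805e+01,  1.87588334e+01,  4.22231868e+00,
        1.24001596e-02, -1.31093389e-04]), 'position': array([0.22281326, 0.58348709, 0.24042349]), 'tool_rot': array([ 1.79905410e+02, -8.64679874e-03, -2.09078541e+01]), 'force': array([-0.19201492, -0.26680748,  0.92302388]), 'wrist_torque': array([-0.02343396,  0.01379437,  0.02740221]), 'finger_force': 0.0, 'opening': 0.999464360160734}
```

View pics/scene0.png

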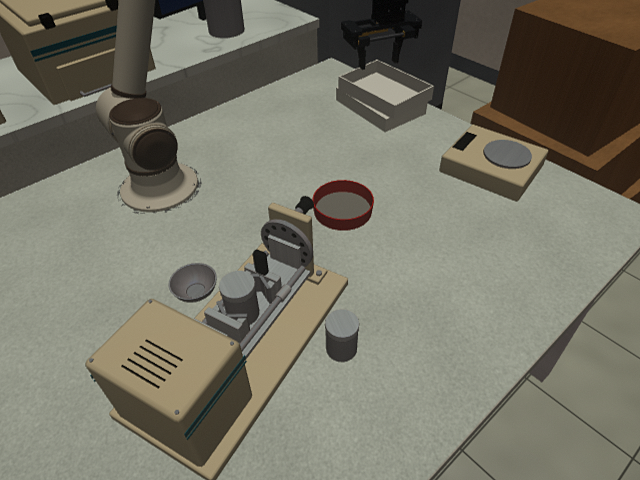

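View pics/top0.png

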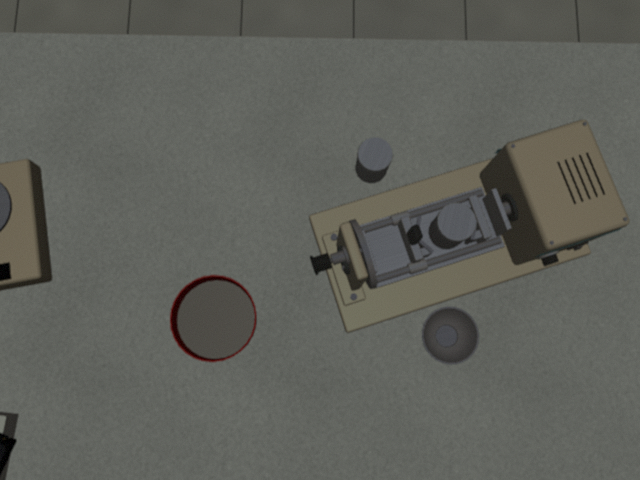

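The scene view shows the handle near (261,262) and the knob near (304,205). In the top view the handle is near (415,234) and the knob near (320,262). The bowl, spare can and sieve stand clear of both. Next I'll enlarge both views to pick pixels.

Run:
```python
import cv2,numpy as np
a=cv2.imread("pics/scene0.png");b=cv2.imread("pics/top0.png")
def c(i,x,y,w,h,s):
    o=cv2.resize(i[y:y+h,x:x+w],None,fx=s,fy=s,interpolation=cv2.INTER_CUBIC)
    o=cv2.convertScaleAbs(o,alpha=1.5,beta=20)
    for k in range(0,w,10): cv2.line(o,(k*s,0),(k*s,4 if k%50 else 10),(0,0,255),1)
    for k in range(0,h,10): cv2.line(o,(0,k*s),(4 if k%50 else 10,k*s),(0,0,255),1)
    return o
A=c(a,240,190,90,100,5) # 450x500
A=A[:, :]
cv2.imwrite("pics/cropA.png",A)
cv2.imwrite("pics/cropB.png",c(b,305,205,150,90,5))
```

```text
(no output)
```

View pics/cropA.png

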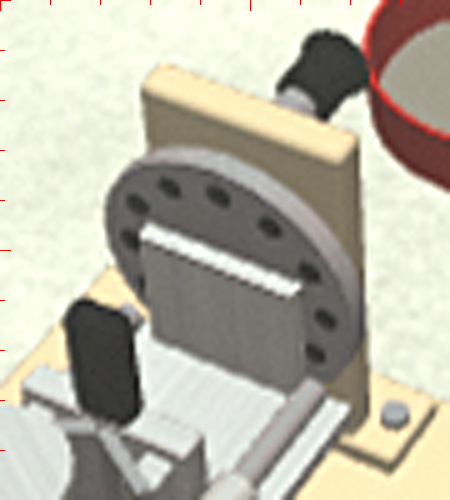

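View pics/cropB.png

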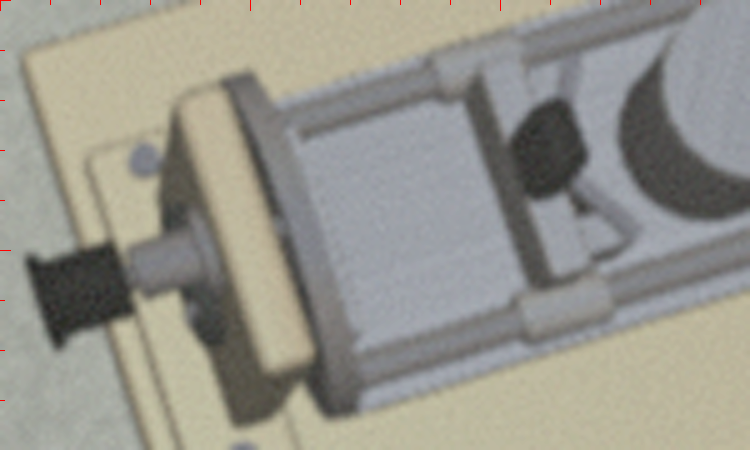

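Crop A (scene) puts the knob centre at pixel (305,204.6), with the pillar-top corners and the handle clear to see. Crop B (top) puts the knob at about (321.4,263) and the handle at about (414.5,234.5). I'll triangulate the pillar corners and knob, and fit the handle by its black silhouette.

```bash
cat >> h.py <<'E'
import json
from scipy.optimize import least_squares
def proj(f,p):
    q=rot(f["orientation"]).inv().apply(np.atleast_2d(p)-f["position"])
    return np.c_[f["cx"]+f["fx"]*q[:,0]/-q[:,2], f["cy"]-f["fy"]*q[:,1]/-q[:,2]]
def tri(fs,us):
    return least_squares(lambda p:np.concatenate([proj(f,p)[0]-u for f,u in zip(fs,us)]),[.5,.1,.1])
E
python3 - <<'E'
from h import *
S,T=[json.load(open(n+"0.json")) for n in("scene","top")]
s=lambda x,y:np.array([240+x/5,190+y/5]);t=lambda x,y:np.array([305+x/5,205+y/5])
P={"far+x":((358,140),(180,97)),"near+x":((340,163),(225,82)),"near-x":((143,90),(312,355)),"far-x":((163,65),(268,375)),
"knobmid":((325,73),(82,290))}
X={}
for k,(a,b) in P.items():
    r=tri([S,T],[s(*a),t(*b)]); X[k]=r.x; print(k,r.x.round(4),r.fun.round(1))
# black mask centroid of handle
def blob(img,box):
    x,y,w,h=box;g=cv2.imread(img)[y:y+h,x:x+w].max(2);m=(g<40).astype(np.uint8)
    n,l,st,c=cv2.connectedComponentsWithStats(m);i=1+st[1:,4].argmax();print(st[i]);return c[i]+[x,y]
hs=blob("pics/scene0.png",(250,245,22,35));ht=blob("pics/top0.png",(402,220,24,28))
ks=blob("pics/scene0.png",(293,193,23,24));kt=blob("pics/top0.png",(307,250,27,27))
print(hs,ht,ks,kt)
r=tri([S,T],[ks,kt]);print("knob",r.x,r.fun)
c=lambda l,h:np.array([[x,y,z] for x in(-.012,.012) for y in(-.007,.007) for z in(l,h)])
def hc(f,p,yaw):
    h=cv2.convexHull(proj(f,R.from_euler('z',yaw).apply(c(-.034,.02))+p).astype(np.float32));m=cv2.moments(h);return np.array([m['m10'],m['m01']])/m['m00']
d=(X["far+x"]-X["far-x"]+X["near+x"]-X["near-x"]);yaw=np.arctan2(d[1],d[0]);print("yaw from pillar",np.degrees(yaw))
r=least_squares(lambda p:np.r_[hc(S,p,yaw)-hs,hc(T,p,yaw)-ht],[.5,.1,.16],diff_step=1e-4);print("handle",r.x,r.fun)
v=X["knobmid"]-r.x;print("yaw knob-handle",np.degrees(np.arctan2(-v[0],v[1])), np.hypot(*v[:2]))
E
```

```text
far+x [0.5336 0.0764 0.1964] [-0.3  0.1 -0.2 -0.2]
near+x [0.5385 0.063  0.1967] [-0.5  0.1 -0.3 -0.2]
near-x [0.4554 0.0361 0.1949] [-0.1  0.  -0.1 -0.1]
far-x [0.4494 0.0496 0.1955] [-0.5  0.1 -0.3 -0.2]
knobmid [0.4774 0.1057 0.1757] [-0.9  0.1 -0.6 -0.4]
[  3   5  15  25 283]
[  4   5  16  20 208]
[  3   3  18  18 173]
[  4   4  20  20 259]
[260.3639576  261.85512367] [413.89423077 234.76442308] [305.25433526 203.9017341 ] [320.75675676 262.72200772]
knob [0.47751818 0.10664    0.17716398] [-0.7741161   0.12356078 -0.49370734 -0.35386675]
yaw from pillar 17.797794534481742
handle [ 0.52642042 -0.04077832  0.16352023] [ 0.23043395 -0.02546283  0.17023115  0.10807734]
yaw knob-handle 18.502052588770624 0.1545054073701749
```

The points agree with the given sizes: pillar top about 0.197, knob z 0.176, handle z 0.164, yaw about 18°. I'll move above the handle and refine with two wrist views.

Run:
```python
from h import *
yaw=18.2
for Y in(yaw-90,yaw+90):
    print(Y,[env.inverse_kinematics([*p],[180,0,Y]) for p in((.526,-.041,.164),(.479,.104,.176))])
try: env.gripper_to(0.65)
except Exception as e: print(e)
for i,p in enumerate([(.50,.03,.29),(.526,-.041,.26)]):
    env.goto(p,[180,0,yaw-90]); env.dwell(.2)
    f=env.grab_frame("wrist"); cv2.imwrite(f"pics/w{i}.png",f["image"])
    f={k:(np.array(v).tolist()) for k,v in f.items() if k!="image"}; json.dump(f,open(f"w{i}.json","w"))
    s=env.read_state();print(f["position"],f["orientation"],s["clock"],s["position"],s["tool_rot"],s["force"])
a=[cv2.resize(cv2.imread(f"pics/w{i}.png"),(400,300)) for i in(0,1)]
cv2.imwrite("pics/w01.png",cv2.convertScaleAbs(np.hstack(a),alpha=1.3))
```

```text
-71.8 [array([ 13.1738701 ,  16.75986206, -19.54534157,   0.        ,
       -53.69479637,   5.0261299 ]), array([ 31.27700785,  12.51567164, -23.54922134,   0.        ,
       -53.93510703, -13.07700785])]
108.2 [array([  13.1738701 ,   16.75986206,  -19.54534157,    0.        ,
        -53.69479637, -174.9738701 ]), array([ 31.27700785,  12.51567164, -23.54922134,   0.        ,
       -53.93510703, 166.92299215])]
[0.522988803255719, -0.04029720557257725, 0.4339808755397077] [-15.631498420837104, -0.010710355767796281, -161.7355301993325] 3.4333 [0.50005412 0.03045789 0.28989462] [ 1.79991143e+02 -1.37948826e-04 -7.17496555e+01] [-0.20487058  0.01008675 -1.06188063]
[0.5488824770056618, -0.1111314682157911, 0.4048629608810008] [-15.62056530478411, 0.08818576072702115, -161.7180428584529] 4.1083 [ 0.52612286 -0.04019024  0.26072935] [-1.79913416e+02 -8.00238240e-03 -7.17181735e+01] [ 0.42388751 -0.27206673  0.6221591 ]
```

View pics/w01.png

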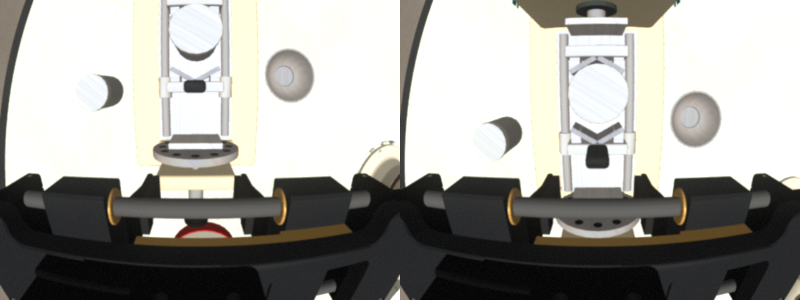

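The wrist views show the handle at about (312,138) and (317,250) in full pixels. The rails run vertical in the image, so a yaw of about 18.2° is right. The gap beside the handle is free for fingers along x. I'll fit the handle in both wrist views.

```bash
cat >> h.py <<'E'
def fproj(f,p):
    q=rot(f["orientation"]).inv().apply(np.atleast_2d(p)-f["position"])
    x,y,z=q[:,0],-q[:,1],-q[:,2]; r=np.hypot(x,y); k=f["fx"]*np.arctan2(r,z)/r
    return np.c_[f["cx"]+k*x,f["cy"]+k*y]
E
python3 - <<'E'
from h import *
F=[json.load(open(f"w{i}.json")) for i in(0,1)]; F0=[json.load(open(n+"0.json")) for n in("scene","top")]
B=[(292,120,42,34),(290,222,56,52)]; C=[]
for i,(x,y,w,h) in enumerate(B):
    g=cv2.imread(f"pics/w{i}.png")[y:y+h,x:x+w].max(2);m=(g<60).astype(np.uint8)
    n,l,st,c=cv2.connectedComponentsWithStats(m);j=1+st[1:,4].argmax();print(st[j]+[x,y,0,0,0],c[j]+[x,y]);C.append(c[j]+[x,y])
c=np.array([[x,y,z] for x in(-.012,.012) for y in(-.007,.007) for z in(-.031,.02)])
def hc(P,f,p):
    h=cv2.convexHull(P(f,R.from_euler('z',18.2,degrees=True).apply(c)+p).astype(np.float32));m=cv2.moments(h);return np.array([m['m10'],m['m01']])/m['m00']
r=least_squares(lambda p:np.concatenate([hc(fproj,f,p)-u for f,u in zip(F,C)]),[.5264,-.0408,.163],diff_step=1e-4);print("wrist",r.x,r.fun)
U=C+[np.array([260.36,261.86]),np.array([413.89,234.76])]
r=least_squares(lambda p:np.concatenate([hc(P,f,p)-u for f,u,P in zip(F+F0,U,(fproj,fproj,proj,proj))]),[.5264,-.0408,.163],diff_step=1e-4);print("all",r.x,r.fun)
E
```

```text
[295 129  33  18 560] [311.26607143 137.58214286]
[ 298  232   36   36 1161] [315.37295435 250.20327304]
wrist [ 0.52586019 -0.04172735  0.16338968] [-0.03377263  0.00102256  0.03299706 -0.00103084]
all [ 0.52589872 -0.04146823  0.1623367 ] [-0.19500608  0.35961375 -0.14749224 -0.12799811 -0.25752328 -0.07965064
  0.63208543  0.42589337]
```

Run:
```python
from h import *
d=np.array([np.sin(np.radians(18.2)),-np.cos(np.radians(18.2)),0]); p=np.array([.5259,-.0416,.165]); o=[180,0,-71.8]
env.goto([*p[:2],.22],o); print(env.move_straight(p,o,rate=.08,force_limit=15))
env.gripper_to(0.0,60); s=env.read_state();print(s["clock"],s["opening"]*87,s["finger_force"],s["force"],s["position"])
q=s["position"].copy();q[2]=.165
print(env.move_straight(q+.040*d,rate=.05,force_limit=35)); s=env.read_state();print(s["clock"],(s["position"]-q)@d,s["force"],s["force"]@d)
print(env.move_straight(q+.064*d,rate=.02,force_limit=22)); env.dwell(.3)
s=env.read_state();print(s["clock"],(s["position"]-q)@d,s["force"],s["force"]@d,s["position"],s["opening"]*87)
f=env.grab_frame("top");cv2.imwrite("pics/top1.png",cv2.convertScaleAbs(cv2.resize(f["image"][180:300,300:520],None,fx=3.6,fy=3.6),alpha=1.5)[:,:790])
```

```text
False
5.9 23.65449894503677 59.99157406389713 [ 0.70349169  0.56088825 -0.46959266] [ 0.52625461 -0.04150126  0.16509265]
True
6.55 0.028091079824815467 [-1.34780378  4.00854516  3.45610515] -4.228972054809253
True
7.4167 0.02813439593694033 [-2.10068393  1.88787514  5.81163897] -2.449545566230836 [ 0.53526961 -0.0681533   0.16506052] 23.28311059521707
```

View pics/top1.png

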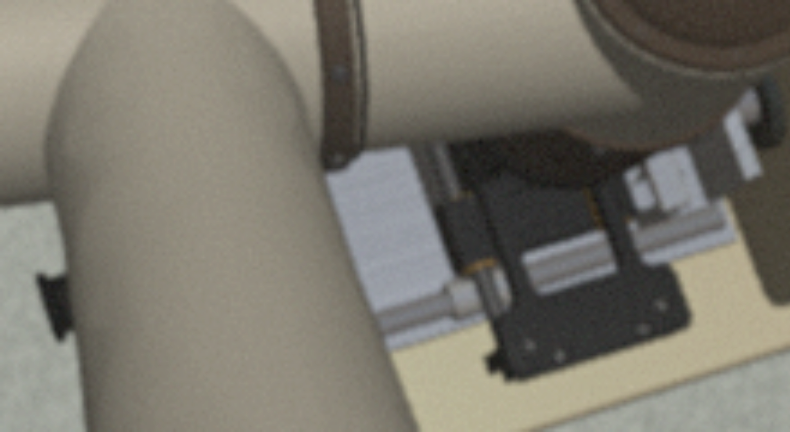

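The arm hides the jaw in this view, which shows only the gripper over the rails. I'll check the wrist view and the canister's place relative to the handle.

Run:
```python
from h import *
f=env.grab_frame("wrist"); cv2.imwrite("pics/w2.png",f["image"])
json.dump({k:(np.array(v).tolist()) for k,v in f.items() if k!="image"},open("w2.json","w"))
cv2.imwrite("pics/w2c.png",cv2.resize(f["image"][40:340,170:470],(600,600)))
# lid centre from w1 pixel, on z=.170
c=np.array([(598-400)*1.6,94*1.6]); F=json.load(open("w1.json"))
r=least_squares(lambda p:fproj(F,[p[0],p[1],.170])[0]-c,[.55,-.1]).x
d=np.array([.3123,-.95]);print("lid",r,(r-[.5259,-.0416])@d)
```

```text
lid [ 0.54610914 -0.10574075] 0.06724503304474376
```

View pics/w2c.png

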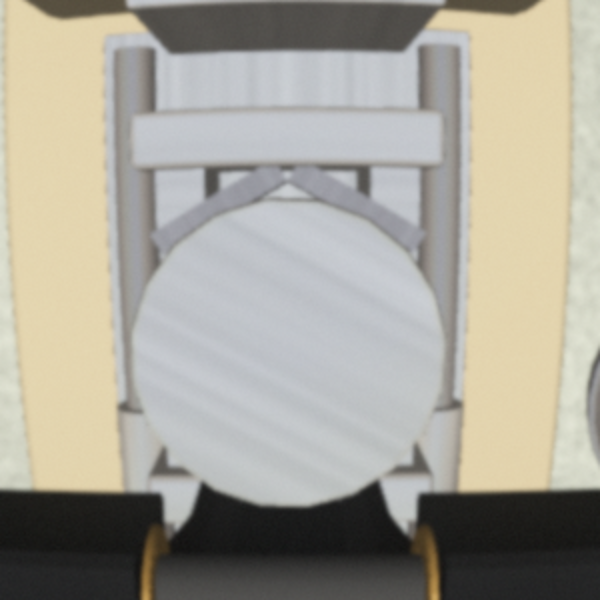

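The view shows the canister with the moving V now up against it. It is close to the fixed V but not certainly seated. I'll keep pushing in small steps and watch the force.

Run:
```python
from h import *
d=np.array([.3123,-.95,0]); q=np.array([.5263,-.0415,.165])
for k in range(7):
    t=.0285+.002*(k+1)
    r=env.move_straight(q+t*d,rate=.02,force_limit=60); s=env.read_state()
    print(r,s["clock"].__round__(2),round((s["position"]-q)@d,4),s["force"].round(1),round(s["force"]@d,1),s["opening"]*87)
    if r or s["force"]@d<-28: break
```

```text
False 7.79 0.0283 [-4.9 11.3  6.2] -12.3 23.497737947004033
False 8.04 0.0286 [-6.6 17.6  8.6] -18.8 23.525030801379053
False 8.29 0.0289 [-8.6 25.1 10.6] -26.5 23.223789732610257
False 8.54 0.0292 [-11.5  30.9  13.6] -32.9 23.55353813883678
```

Run:
```python
from h import *
d=np.array([.3123,-.95,0]); q=np.array([.5263,-.0415,.165])
# seat check from w2: lid centre, fixed V inner line
F=json.load(open("w2.json"))
un=lambda u,v,z:least_squares(lambda p:fproj(F,[p[0],p[1],z])[0]-[170+u/2,40+v/2],[.55,-.1]).x
l=un(288,352,.170);a,b=un(272,195,.133),un(168,252,.133);n=(b-a)/np.linalg.norm(b-a)
print("lid",l,"dist to fixed V",abs(np.cross(n,l-a)),"handle-lid",(l-(q+.0281*d)[:2])@d[:2])
env.move_straight(q+.0281*d,rate=.02); env.gripper_to(.45)
s0=env.read_state()
env.move_straight(q+.0225*d,rate=.05); env.gripper_to(0,60)
s=env.read_state();print(s["clock"],s["opening"]*87,s["force"]); p=s["position"]
for k in range(16):
    t=.0225+.002*(k+1)
    r=env.move_straight(q+t*d,rate=.025,force_limit=60); s=env.read_state()
    print(r,s["clock"].__round__(2),round((s["position"]-q)@d,4),s["force"].round(1),round(s["force"]@d,1))
    if r or s["force"]@d<-28: break
```

```text
lid [ 0.5495137 -0.1120504] dist to fixed V 0.02775073696345687 handle-lid 0.04617163429755013
10.4333 23.404428707214954 [ 0.11957645  0.36032497 -1.25135009]
False 10.68 0.0227 [-2.3  8.3  2.6] -8.6
False 10.93 0.0228 [-5.1 16.2  5.5] -17.0
False 11.18 0.023 [-7.8 22.8  7.8] -24.1
False 11.43 0.0231 [-10.2  30.9  10.5] -32.5<stdin>:7: DeprecationWarning: Arrays of 2-dimensional vectors are deprecated. Use arrays of 3-dimensional vectors instead. (deprecated in NumPy 2.0)
```

Regripped 5 mm further back, the jaw still doesn't move under 32 N. The handle-to-lid distance is 46 mm, so the fingers are clear of the lid. The canister shifted 7 mm and now bears on the fixed V, so it is clamped. Next I'll release and look at the knob.

Run:
```python
from h import *
d=np.array([.3123,-.95,0]); q=np.array([.5263,-.0415,.165]);o=[180,0,-71.8]
env.move_straight(q+.0229*d,rate=.03); env.gripper_to(.5)
p=q+.0225*d; env.move_straight([p[0],p[1],.26],rate=.15)
k=np.array([.478,.105])-.085*d[:2]
ims=[]
for i,(dz,e) in enumerate([(.27,0),(.27,-.03)]):
    m=k-e*d[:2]*-1
    env.goto([*m,dz],o); env.dwell(.2)
    f=env.grab_frame("wrist"); cv2.imwrite(f"pics/k{i}.png",f["image"]); ims.append(f["image"])
    json.dump({a:(np.array(v).tolist()) for a,v in f.items() if a!="image"},open(f"k{i}.json","w")); print(f["position"],env.read_state()["clock"])
cv2.imwrite("pics/k01.png",np.hstack([cv2.resize(a[0:360,140:500],(400,400)) for a in ims]))
```

```text
[0.47464444 0.11390749 0.41391197] 14.5667
[0.46500033 0.1427948  0.41409004] 15.0667
```

View pics/k01.png

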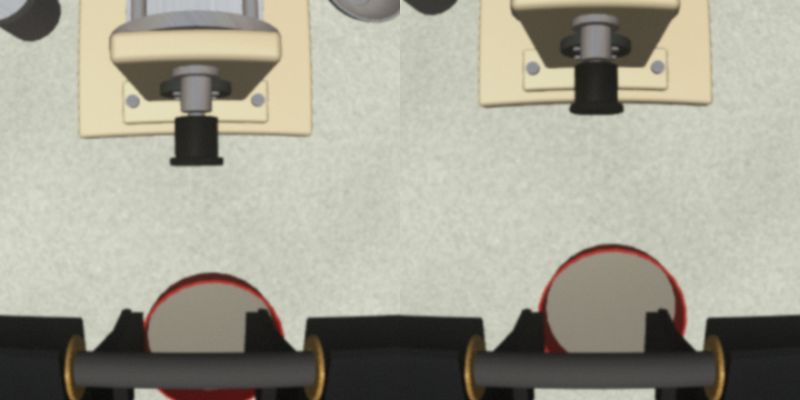

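The knob is at (196,140) and (596,88) in the picture, clear all round, with the sieve well below and beyond it. I'll fit the knob silhouette over all four views.

Run:
```python
from h import *
N=["k0","k1","scene0","top0"];F=[json.load(open(n+".json")) for n in N]
B=[(285,100,65,54),(285,50,65,60),(293,193,23,24),(307,250,27,27)];C=[]
for n,(x,y,w,h) in zip(N,B):
    g=cv2.imread(f"pics/{n}.png")[y:y+h,x:x+w].max(2);m=(g<(60 if n[0]=='k' else 45)).astype(np.uint8)
    _,l,st,c=cv2.connectedComponentsWithStats(m);j=1+st[1:,4].argmax();print(n,st[j]+[x,y,0,0,0]);C.append(c[j]+[x,y])
th=np.linspace(0,2*np.pi,40);cyl=lambda r,a,b:np.array([[r*np.cos(t),y,r*np.sin(t)] for t in th for y in(a,b)])
pts=[cyl(.0125,-.0115,.0115),cyl(.0155,.0115,.0165)]
def cent(P,f,p,yaw):
    M=np.zeros((1200,1200),np.uint8); S=8; c0=P(f,p)[0]
    for q in pts:
        u=(P(f,R.from_euler('z',yaw,degrees=True).apply(q)+p)-c0)*S+600
        cv2.fillConvexPoly(M,cv2.convexHull(u.round().astype(np.int32)),1)
    m=cv2.moments(M,True);return np.array([m['m10'],m['m01']])/m['m00']/S-600/S+c0
Pr=[fproj,fproj,proj,proj]
for sel in([0,1],[2,3],[0,1,2,3]):
    r=least_squares(lambda p:np.concatenate([cent(Pr[i],F[i],p,18.2)-C[i] for i in sel]),[.478,.104,.175],diff_step=2e-3);print(r.x,r.fun.round(2))
```

```text
k0 [ 294  105   46   43 1595]
k1 [ 294   54   46   49 1770]
scene0 [296 196  18  18 174]
top0 [310 254  22  20 273]
[0.47720944 0.10252403 0.17979708] [ 0.02 -0.   -0.02  0.  ]
[0.47839277 0.10358325 0.17603181] [-0.45  0.08 -0.29 -0.21]
[0.47740373 0.10243313 0.17726059] [-0.24 -0.12 -0.33  0.43 -1.25 -0.38  0.46  0.31]
```

Run:
```python
from h import *
u=np.array([-.3145,.9493,0]);o=[180,0,-71.8];p=np.array([.4777,.1026,.1755])
env.gripper_to(.6); env.goto([p[0],p[1],.25],o); print(env.move_straight(p,o,rate=.08,force_limit=12))
env.gripper_to(0,60); s=env.read_state();print(s["clock"],s["opening"]*87,s["finger_force"],s["force"],s["position"])
q=s["position"].copy();q[2]=.1755
for k in range(14):
    t=.006 if k==0 else .006+.002*k
    r=env.move_straight(q+t*u,rate=.03,force_limit=60); s=env.read_state()
    print(r,round(s["clock"],2),round((s["position"]-q)@u,4),s["force"].round(1),round(s["force"]@u,1),s["opening"]*87)
    if r or s["force"]@u<-30: break
f=env.grab_frame("wrist");cv2.imwrite("pics/e_w.png",f["image"])
g=env.grab_frame("scene");cv2.imwrite("pics/e.png",np.hstack([cv2.resize(f["image"][0:300,140:440],(400,400)),cv2.resize(g["image"][180:340,190:350],(400,400))]))
```

```text
False
17.8167 23.75336813565774 59.94079789146781 [-0.47296371  0.13495865  0.6707227 ] [0.47765649 0.10256357 0.17562531]
False 18.17 0.0042 [ 4.6 -8.1 -1.1] -9.2 23.541851022717058
False 18.42 0.0058 [ 4.3 -8.5 -0.9] -9.4 23.652364932356445
False 18.67 0.0076 [ 5.3 -9.4 -1. ] -10.5 23.797317660266874
False 18.92 0.0094 [  4.6 -11.3  -1.1] -12.2 23.865329954386375
False 19.17 0.0111 [  6.8 -12.6  -1.4] -14.1 23.59296899242707
False 19.42 0.0123 [  8.2 -15.9  -1.5] -17.7 23.695758572144605
False 19.67 0.0124 [ 12.5 -22.3  -3.6] -25.1 23.76527330256612
False 19.92 0.0126 [ 17.5 -29.7  -4.5] -33.7 23.239066354882564
```

View pics/e.png

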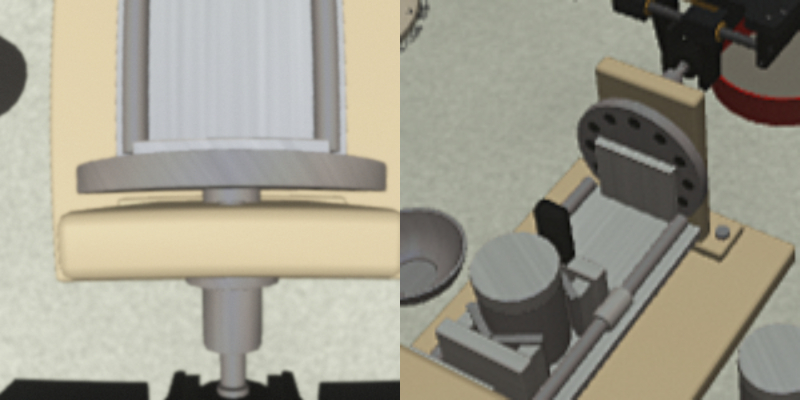

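The force rises steeply at 12.3 mm, so the plunger is at its stop. In the picture the cradle is level and the canister sits between both Vs. I'll hold briefly to check for slip, then hand in.

Run:
```python
from h import *
env.dwell(.8); s=env.read_state(); print(s["clock"],s["position"],s["force"],s["finger_force"],s["opening"]*87)
if np.linalg.norm(s["force"])>18: print(env.close_job())
```

```text
20.8167 [0.47351097 0.11443079 0.17562043] [ 16.91486116 -29.96063447  -5.13661759] 59.99504540115595 23.562139088642315
the job is handed in; nothing more can be done
None
```

I handed the job in at about 21 s with the canister clamped, the plunger held at its stop (about 12 mm) under about 34 N of pull, and the cradle level in the last picture; no verdict came back.

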